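# Put a pot into the propagator under its sprung hood

## Robot

A 6-joint arm with a two-finger parallel gripper is mounted at the origin on the work surface. World frame = base frame: x ahead of the robot, y to its left, z up, the work surface at z = 0. Lengths are in m, angles in rad, forces in N, time in s.
With the tool pointing down it reaches from about 0.3 to 0.85 m from the base axis. Payload 5.4 kg.
Tool frame: the origin (TCP) lies midway between the tips of the shut fingers; the grasp point (between the pads) lies 19 mm behind it (env.grip_depth is the distance from the TCP to the grasp point, in m); x points along the fingers, z is the direction in which the jaws open and shut, and the axes are right-handed (so a half turn about x gives the same grasp; the last joint's range is limited). The gripper opens to 85 mm and grips with 20 to 120 N. Pads are 22 mm wide; open, the fingers measure 114 mm over their backs; the gripper's body (76 mm by 85 mm) begins 54 mm behind the grasp point. The pads swing forward as they close: fully open they stand 13 mm farther back than shut.
Start: joints at [1.034, 0.158, 1.597, -0, 1.386, -0.21], TCP at [0.185, 0.545, 0.231] pointing down, gripper open.
Joint ranges: [-2.91, 2.91], [-0.94, 2.29], [0.18, 2.7], [-1.29, 4.43], [0.17, 2.64], [-3, 3]. Speed limits (rad/s): [2.57, 2.57, 3.14, 3.14, 3.14, 3.14].

## Interface

Orientations are given as a unit quaternion [w, x, y, z].
In Python, from rig import env, get_image, hand_in, nets gives the robot as it stands. The module is installed in compiled form; this text tells all that it offers.
- The arm moves only by the tool arm_command, never from a script. Its arguments are lists of equal length, an entry for each row: "rotation": the turn, a rotation vector about the world's x, y, z in rad, a list of three; "slide": the shift along the world's x, y, z in m, a list of three; "grip": the gripper's target within -1 to 1 (shut at 1, half-way at 0, fully open at -1). A call has 1 to 20 rows; each row shifts and turns the commanded pose from where the row before left it; what a row does not reach is not made up. A row lasts 1/10 s, in which the tool goes at most 50 mm and 8.59 degrees, less where a joint would pass 70% of its speed; a pose out of reach is approached as far as the arm can. A call is refused whole if a number of a shift passes 0.05 or a number of a turn 0.15, either way. A call with a gripper value outside its range is refused whole. The fingers move at their own pace and stop on an object; "newtons" is the grip in N (left out, the last holds). Time passes only in rows, so rows that do not move let the fingers close. It gives the time, the measured TCP pose, the force and the opening at its end, in the units of the state.
- env.observe(): the state, without advancing time (a new reading comes with each control period).
- get_image(name): name is "side" or "top" or "wrist"; returns a dict with "image" (420x560x3 uint8, red, green, blue), "fx", "fy", "cx", "cy" (pixels), "R" (3x3) and "t" (3): a world point X has camera coordinates R X + t; the wrist camera has in their place "T_tool_cam" (4x4, takes a point from camera to tool coordinates, whose origin is the TCP and whose axes are the tool frame's). Camera axes: x right, y down, z forward; pixel columns grow to the right and rows downward; lengths in m; the calibration is good to about 2 mm. A picture is of the moment at which its call begins: read the wrist's pose just before it. There is no depth.
- hand_in(): hands the job in, once; it reports no verdict.
Trained networks look in the newest picture that a camera, given by its name, has taken for a name from the list of things; names that differ only in an ending like _2 or _b are one class to them, and where a whole thing is asked for, a point or a joint stands for the part that bears it (a point fixed in the world has none). Each returns a list of dicts, best first, with "p" (0 to 1); they miss things now and then, are a little off and sometimes report something else, mostly with a low value. They report only what shows in the picture. A call takes as long as a camera call. They do not tell look-alikes from the thing itself.
- nets.boxes_of(camera, name): "position" ([column, row] in pixels, amid what is visible of it).
- nets.masks_of(camera, name): "region" (420x560 bool, what is visible of it) and "position" ([column, row] in pixels, amid what is visible of it).
- nets.place_of(camera, name): "position" ([column, row] in pixels: a listed point, or the origin of a listed thing).
The state is a dict: "t": time; "joint_positions": joint angles; "joint_velocities": joint speeds; "joint_torque": joint torques, N m; "ee_pos": TCP position; "orientation": TCP orientation; "wrist_force": force on the tool from outside, world axes, zero at the start; "torque": the same for the moment, N m; "grip_width": finger opening in m.
Only numpy, scipy, OpenCV 4.12 (cv2) and the standard library are available. Lean on these libraries where they do the work, as an engineer would, in place of code of your own. Each camera call takes 0.05 s, during which the arm holds its last target. There are 200 camera calls.

## Task

The small black pot standing on top of the propagator's closed hood belongs inside, on the empty saucer in the back row. Take the pot off, swing the hood up until it stays open by itself, then stand the pot upright on that saucer, let go of it and leave the hood open; never tip the pot over, and do not disturb the other pots or the other things on the table.

Things in the scene. Friction and masses are not known exactly. Their poses are not given: they have to be found in the camera images.
- propagator: heated plant propagator, fixed: grey open base 210 (its x) x 340 (its y) mm, walls 6 mm thick, rim 55 mm and inner floor 12 mm above the table; origin at the centre of its underside, its -x side is the front, facing roughly to the robot. A clear, grey-framed hood of the same plan covers it, top 117 mm above the table. A thermostat box juts 18 mm from the front near its +y end, below the rim.
- hood (a joint): angle of the hood, rad: 0 shut, 1.25 fully open at its stop. An over-centre spring pulls it shut below about 0.8 and pushes it to the stop above that; the swing is damped. Lifting at the handle takes about 4 N when shut, falling to nothing at the over-centre point. Fully open, the hood still leans 18 degrees from upright towards the front, over the back row.
- hood_hinge (a point): middle of the hood's hinge line, which runs along the propagator's y, 105 mm behind its centre, 55 mm above the table; opening, the hood's front edge rises and swings back about this line. The hood is 62 mm deep: a top and four walls, 210 mm from hinge to front wall. The spring strut sits beside it on the +y side, jutting 18 mm sideways and 30 mm behind
- hood_handle (a point): middle of the round bar of the hood's handle: bar 12 mm thick, 120 mm long along the propagator's y, held by a leg at each end, 50 mm in front of the hood's front wall. Shut, it is 105 mm above the table and 155 mm in front of the propagator's centre, so 260 mm in front of and 50 mm above the hinge; it turns with the hood
- pot: the small empty black pot to move, starting upright on the shut hood: 75 mm high, with an upright rim band 62 mm across over its top 25 mm, tapering below to 46 mm at the foot, wall 4 mm; origin at the centre of its foot, z up
- saucer: black saucer fixed in the back row, 86 mm across, rim 8 mm high, its flat inside 74 mm across and 3 mm above its underside; origin at the centre of its underside, which lies on the propagator's floor. It lies 50 mm behind the propagator's centre, in one of three places 105 mm apart (left, middle, right)
- neighbour_a: a pot like the one to move, standing in another place of the back row; to be left alone
- neighbour_b: a third pot like it, in the remaining place of the back row; to be left alone
- newspaper: newspaper lying flat on the table, 360 (x) x 270 (y) mm, to one side of the propagator; origin at its centre
- trough: white planting trough, fixed, empty, 260 (x) x 170 (y) x 110 mm high, on the other side; origin at the centre of its underside
- big_pot: larger empty black pot, 90 mm across and 85 mm high, standing on the newspaper; origin at the centre of its foot; bystander
- tumbler: glass tumbler, 66 mm across, 95 mm high, near one front corner of the propagator; origin at the centre of its foot; bystander
- bottle: white plastic bottle, 48 mm across, 120 mm high, near the other front corner of the propagator; origin at the centre of its foot; bystander
- spoon: spoon 170 mm long lying on the newspaper along its own x; origin near its middle; bystander
- tamper: flat wooden tamping board 150 (its x) x 45 x 12 mm with a low rib (8 mm more), lying on the propagator's floor in front of the back row; origin at the centre of its underside; bystander
Mind the look-alikes: they are no part of the job. What is shaped like the pot but purple or yellow is not meant.

How it is judged:
On the way:
1. the hood has been swung open past its over-centre point (beyond 1.15 rad) (value of joint hood above 1.15 rad), for 0.5 s.
At the end, for the whole second after the job is handed in: The hood stays open by itself (beyond 1.15 rad), and the pot stands at rest and upright (within 0.1 rad) on the saucer's flat inside, its centre within 18 mm of the saucer's, let go of (value of joint hood above 1.15 rad and horizontal distance between pot and saucer below 0.018 m and z of pot in the frame of saucer below 0.007 m and angle between pot's own z axis and vertical below 0.1 rad and linear speed of pot below 0.02 m/s); the robot touches nothing.
It fails at once if the pot is tipped by more than 0.7 rad (angle between pot's own z axis and vertical above 0.7 rad).
It fails at once if another pot in the propagator is shifted by more than 20 mm (distance of any of neighbour_a, neighbour_b from where it was at the start of the episode above 0.02 m).
It fails at once if a bystander (larger pot, tumbler, bottle, spoon or tamping board) is shifted by more than 40 mm (distance of any of big_pot, tumbler, bottle, spoon, tamper from where it was at the start of the episode above 0.04 m).
It also fails if it takes over 72 s, if anything falls off the work surface, if the arm or the gripper's body presses on something with over 40 N, if the wrist force passes 120 N, or if a joint passes its speed limit or range.

## Working session

There is one attempt and no reset: what is moved stays moved. The work goes in short steps, Python scripts to look and compute and a tool call to move; the robot and the scene stay as the last step left them, time stands still between calls to the robot, and variables do not carry over. Pictures are saved under pics/ and viewed, about 8 in all and at most 12, crops included, and the job is handed in when it is done.

Besides the shell and the picture viewer there is one more tool, called after "Emit:" as a command line: name --argument value ..., lists and objects as JSON in quotes. arm_command: Moves the arm, as the interface text tells. Its arguments: {"type":"object","properties":{"rotation":{"type":"array"},"slide":{"type":"array"},"grip":{"type":"array"},"newtons":{"type":"number"}},"required":["rotation","slide","grip"]}

```bash
mkdir -p pics; python3 - <<'E'
from rig import env,get_image,nets
import cv2,numpy as np
s=env.observe();print(s['t'],s['ee_pos'],s['orientation'],s['grip_width'],env.grip_depth)
for c in ['side','top']:
    d=get_image(c);cv2.imwrite(f'pics/{c}0.png',d['image'][:,:,::-1])
    np.savez(f'{c}.npz',**d)
    print(c,d['fx'],d['fy'],d['cx'],d['cy'],np.round(d['R'],3).tolist(),np.round(d['t'],3).tolist())
    for n in ['propagator','hood_handle','hood_hinge','pot','saucer','tumbler','bottle','trough','newspaper']:
        print(n,[(np.round(x['position']).tolist(),round(x['p'],2)) for x in nets.place_of(c,n)][:4])
E
```

```text
0.0 [0.18427173 0.54401989 0.23030544] [ 0.57404601 -0.41227639  0.57529753  0.41174277] 0.08557161959760927 0.0187
side 392.67205202938334 392.67205202938334 275.4450296422997 205.07165171591993 [[0.771, -0.636, 0.017], [-0.458, -0.573, -0.679], [0.442, 0.516, -0.734]] [-0.474, 0.343, 0.74]
propagator [([275.0, 240.0], 0.65), ([323.0, 250.0], 0.29)]
hood_handle [([225.0, 246.0], 0.63), ([275.0, 202.0], 0.61)]
hood_hinge []
pot [([273.0, 205.0], 0.95), ([218.0, 182.0], 0.88), ([349.0, 199.0], 0.63), ([190.0, 289.0], 0.62)]
saucer []
tumbler [([265.0, 326.0], 0.9)]
bottle [([182.0, 233.0], 0.61)]
trough [([186.0, 160.0], 0.8), ([273.0, 205.0], 0.5)]
newspaper [([383.0, 354.0], 0.71)]
top 434.78911851455183 434.78911851455183 275.5178115121361 214.28897512359703 [[-0.009, -1.0, -0.011], [-0.98, 0.011, -0.198], [0.198, 0.009, -0.98]] [0.002, 0.6, 1.317]
propagator [([284.0, 218.0], 0.96)]
hood_handle [([285.0, 265.0], 0.85), ([234.0, 284.0], 0.66)]
hood_hinge []
pot [([276.0, 215.0], 0.8), ([204.0, 228.0], 0.79), ([279.0, 294.0], 0.69), ([288.0, 146.0], 0.67)]
saucer []
tumbler [([332.0, 267.0], 0.64)]
bottle [([235.0, 278.0], 0.48)]
trough [([159.0, 228.0], 0.87)]
newspaper []
```

```bash
python3 - <<'E'
import cv2,numpy as np
a=cv2.imread('pics/side0.png');b=cv2.imread('pics/top0.png')
cv2.imwrite('pics/s1.png',cv2.resize(a[90:400,100:500],(800,620))[:600]);cv2.imwrite('pics/t1.png',cv2.resize(b[90:330,100:420],(800,600)))
E
```

```text
(no output)
```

View pics/s1.png

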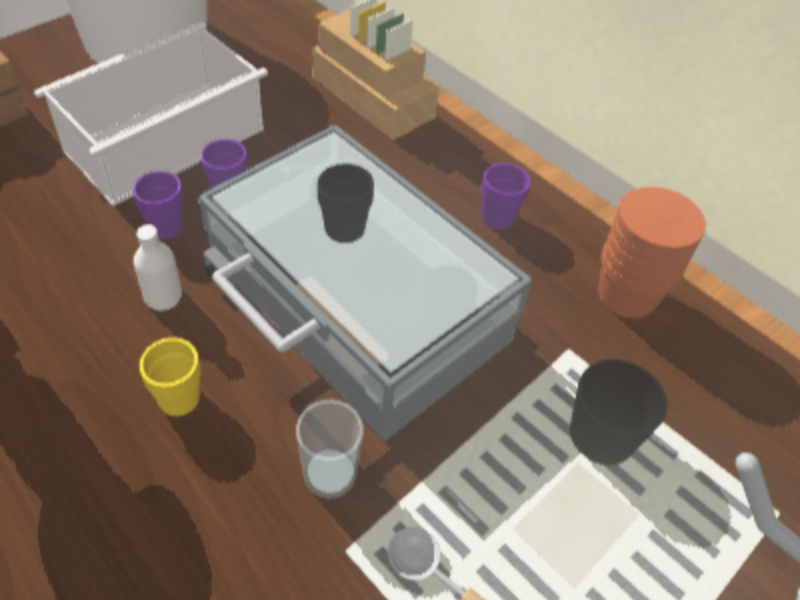

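View pics/t1.png

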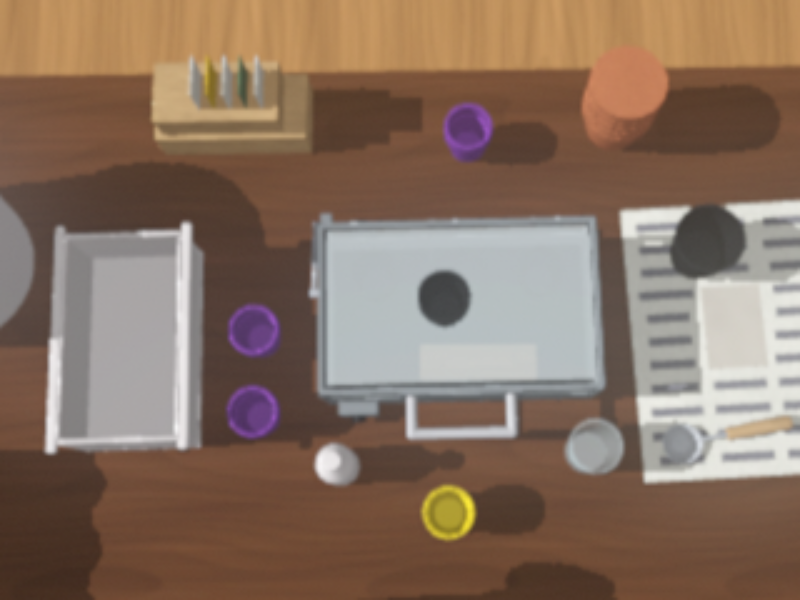

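The side view shows the shut hood, with the pot at crop (345,200) and the handle bar from (220,275) to (283,345). In the top view the pot is at (443,298). The bottle (337,463), tumbler (595,446) and yellow pot (448,512) are in front. The newspaper is on the -y side and the trough on the +y side.

```bash
cat > h.py <<'E'
import numpy as np
from scipy.optimize import least_squares
from scipy.spatial.transform import Rotation as Ro
C={c:dict(np.load(c+'.npz')) for c in('side','top')}
def proj(c,X):
    d=C[c];p=d['R']@np.asarray(X,float)+d['t'];return np.array([d['fx']*p[0]/p[2]+d['cx'],d['fy']*p[1]/p[2]+d['cy']])
def onplane(c,uv,z):
    d=C[c];r=d['R'].T@np.array([(uv[0]-d['cx'])/d['fx'],(uv[1]-d['cy'])/d['fy'],1]);o=-d['R'].T@d['t'];return (o+r*(z-o[2])/r[2])[:2]
ct=lambda u,v:(100+u/2.5,90+v/2.5)
cs=lambda u,v:(100+u/2,90+v/2)
def ori(q): return Ro.from_quat(np.r_[q[1:],q[0]])
E
python3 - <<'E'
from h import *
loc=[(105,170,117),(105,-170,117),(-105,-170,117),(-105,170,117),(-155,57,105),(-155,-57,105)]
T=[ct(324,222),ct(598,217),ct(604,386),ct(319,395),ct(409,436),ct(515,434)]
S=[cs(335,128),cs(527,280),cs(388,380),cs(203,200),cs(217,275),cs(282,345)]
def W(p,l):
    c,s=np.cos(p[2]),np.sin(p[2]);return np.array([p[0]+c*l[0]-s*l[1],p[1]+s*l[0]+c*l[1],l[2]])
def f(p):return np.concatenate([proj(c,W(p,np.array(l)/1e3))-o for c,O in(('top',T),('side',S)) for l,o in zip(loc,O)])
r=least_squares(f,[.55,0,0],loss='soft_l1');print(r.x,np.round(f(r.x)).tolist())
for n in [(-155,0,105),(105,0,55),(-50,0,0)]: print(n,W(r.x,np.array(n)/1e3))
print('pot rim top',onplane('top',ct(443,297),.192),'foot side',onplane('side',(273,205),.117),'net top',onplane('top',(276,215),.117))
for n,u,z in[('bottle',(337,463),.11),('tumbler',(595,446),.05),('yellow',(448,512),.04),('purple1',(252,412),.04),('purple2',(252,330),.04)]: print(n,onplane('top',ct(*u),z))
R=Ro.from_quat([-.41227639,.57529753,.41174277,.57404601]).as_matrix();print(R.round(3))
E
```

```text
[ 0.5970807  -0.02995898  0.00851812] [-2.0, 0.0, -1.0, 0.0, -0.0, 0.0, 0.0, -1.0, 2.0, -1.0, -2.0, -1.0, -0.0, -1.0, 2.0, 0.0, 0.0, 3.0, -2.0, -2.0, 0.0, 2.0, -2.0, 0.0]
(-155, 0, 105) [ 0.44208633 -0.03127927  0.105     ]
(105, 0, 55) [ 0.7020769  -0.02906458  0.055     ]
(-50, 0, 0) [ 0.54708252 -0.03038488  0.        ]
pot rim top [ 0.58903558 -0.01037334] foot side [ 0.59323794 -0.01348315] net top [ 0.58598285 -0.00614308]
bottle [0.40653319 0.11790281]
tumbler [ 0.42803511 -0.19663344]
yellow [ 0.34922873 -0.01307526]
purple1 [0.47582153 0.23333582]
purple2 [0.58122571 0.2359714 ]
[[-0.001 -0.947  0.321]
 [-0.002  0.321  0.947]
 [-1.     0.    -0.002]]
```

Emit:
arm_command --rotation '[[0,0,0.109],[0,0,0.109],[0,0,0.109],[0,-0.1,0],[0,-0.1,0],[0,-0.1,0],[0,-0.1,0],[0,-0.1,0],[0,-0.1,0],[0,-0.1,0],[0,0,0],[0,0,0],[0,0,0],[0,0,0],[0,0,0],[0,0,0],[0,0,0],[0,0,0],[0,0,0],[0,0,0]]' --slide '[[0.0178,-0.0278,0.003],[0.0178,-0.0278,0.003],[0.0178,-0.0278,0.003],[0.0178,-0.0278,0.003],[0.0178,-0.0278,0.003],[0.0178,-0.0278,0.003],[0.0178,-0.0278,0.003],[0.0178,-0.0278,0.003],[0.0178,-0.0278,0.003],[0.0178,-0.0278,0.003],[0.0178,-0.0278,0.003],[0.0178,-0.0278,0.003],[0.0178,-0.0278,0.003],[0.0178,-0.0278,0.003],[0.0178,-0.0278,0.003],[0.0178,-0.0278,0.003],[0.0178,-0.0278,0.003],[0.0178,-0.0278,0.003],[0.0178,-0.0278,0.003],[0,0,0]]' --grip '[-1,-1,-1,-1,-1,-1,-1,-1,-1,-1,-1,-1,-1,-1,-1,-1,-1,-1,-1,-1]'

```text
t: 3.0
ee_pos: [0.5241, 0.0129, 0.2892]
orientation: [0.642, -0.641, 0.3, 0.296]
wrist_force: [-0.7, 0.0, 0.3]
grip_width: 0.0854
```

```bash
cat >> h.py <<'E'
def wray(d,s,uv):
    R=ori(s['orientation']).as_matrix();T=d['T_tool_cam']
    o=R@T[:3,3]+s['ee_pos'];r=R@T[:3,:3]@np.array([(uv[0]-d['cx'])/d['fx'],(uv[1]-d['cy'])/d['fy'],1]);return o,r
def wplane(d,s,uv,z):
    o,r=wray(d,s,uv);return o+r*(z-o[2])/r[2]
E
python3 - <<'E'
from h import *
from rig import env,get_image,nets
import cv2
s=env.observe();d=get_image('wrist');cv2.imwrite('pics/w1.png',d['image'][:,:,::-1])
print(ori(s['orientation']).as_matrix().round(3).tolist(),s['joint_positions'])
for x in nets.place_of('wrist','pot')[:3]: print(x['position'],x['p'],wplane(d,s,x['position'],.117))
for x in nets.masks_of('wrist','pot')[:3]:
    m=x['region'];v,u=np.nonzero(m);print(u.min(),u.max(),v.min(),v.max(),x['p'],m.sum())
    k=v<v.min()+ (v.max()-v.min())*.35
    print('rim cand',wplane(d,s,[(u[k].min()+u[k].max())/2,v.min()],.192))
E
```

```text
[[0.645, -0.764, 0.005], [-0.004, 0.003, 1.0], [-0.764, -0.645, -0.001]] [-0.33191983 -0.56562576  2.23991129  0.28812563  0.8138717  -2.02568242]
[254.4, 123.5] 0.76 [ 0.59401604 -0.00859169  0.117     ]
[502.9, 30.8] 0.67 [0.51588225 0.15907639 0.117     ]
208 293 102 217 0.92 7843
rim cand [ 0.5117637  -0.00090713  0.192     ]
481 559 4 103 0.78 6304
rim cand [0.46172814 0.11503366 0.192     ]
224 266 214 245 0.77 1116
rim cand [ 0.61742505 -0.01390487  0.192     ]
```

View pics/w1.png

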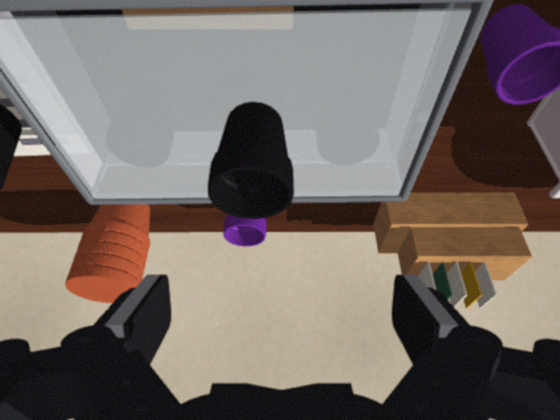

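The wrist view shows the pot at (250,160), centred between the open fingers. Two faint discs show through the hood at (140,130) and (345,130).

Emit:
arm_command --rotation '[[0,0,0],[0,0,0],[0,0,0],[0,0,0],[0,0,0],[0,0,0],[0,0,0],[0,0,0],[0,0,0],[0,0,0],[0,0,0],[0,0,0],[0,0,0],[0,0,0],[0,0,0]]' --slide '[[0.006,-0.008,-0.017],[0.006,-0.008,-0.017],[0.006,-0.008,-0.017],[0,0,0],[0.013,0,-0.0153],[0.013,0,-0.0153],[0.013,0,-0.0153],[0.013,0,-0.0153],[0.013,0,-0.0153],[0,0,0],[0,0,0],[0,0,0],[0,0,0],[0,0,0],[0,0,0]]' --grip '[-1,-1,-1,-1,-1,-1,-1,-1,-1,-1,0.6,0.6,0.6,0.6,0.6]' --newtons 25

```text
t: 4.65
ee_pos: [0.6065, -0.0075, 0.1626]
orientation: [0.642, -0.642, 0.297, 0.297]
wrist_force: [-2.9, 2.6, 6.7]
grip_width: 0.0622
```

Emit:
arm_command --rotation '[[0,0,0],[0,0,0],[0,0,0],[0,0,0],[0,0,0],[0,0,0],[0,0,0],[0,0,0],[0,0,0],[0,0,0],[0,0,0],[0,0,0],[0,0,0],[0,0,0],[0,0,0],[0,0,0],[0,0,0],[0,0,0],[0,0,0],[0,0,0]]' --slide '[[0,0,0.01],[0,0,0.03],[0,0,0.03],[0,0,0.01],[-0.004,-0.026,0],[-0.004,-0.026,0],[-0.004,-0.026,0],[-0.004,-0.026,0],[-0.004,-0.026,0],[-0.004,-0.026,0],[-0.004,-0.026,0],[-0.004,-0.026,0],[-0.004,-0.026,0],[-0.004,-0.026,0],[-0.004,-0.026,0],[-0.004,-0.026,0],[0,0,0],[0,0,-0.03],[0,0,-0.03],[0,0,0]]' --grip '[0.6,0.6,0.6,0.6,0.6,0.6,0.6,0.6,0.6,0.6,0.6,0.6,0.6,0.6,0.6,0.6,0.6,0.6,0.6,0.6]'

```text
t: 6.65
ee_pos: [0.5562, -0.3158, 0.1755]
orientation: [0.643, -0.637, 0.3, 0.302]
wrist_force: [-0.3, 0.5, -1.6]
grip_width: 0.0626
```

```bash
python3 - <<'E'
from h import *
from rig import env,get_image,nets
import cv2
s=env.observe();print(s['ee_pos'],s['wrist_force'],s['grip_width'])
a=get_image('side')['image'];print([(x['position'],x['p']) for x in nets.place_of('side','pot')[:6]])
b=get_image('top')['image']
for n in['pot','big_pot','spoon','tumbler']:print(n,[(onplane('top',x['position'],0).round(3),round(x['p'],2)) for x in nets.place_of('top',n)[:6]])
i=np.hstack([cv2.resize(a[100:420,160:560],(500,400)),cv2.resize(b[120:350,200:420],(300,314)).repeat(1,0) if 0 else cv2.resize(b[120:360,220:420],(300,400))[:400]])
cv2.imwrite('pics/m.png',i[:,:,::-1])
E
```

```text
[ 0.55617794 -0.31576628  0.17548847] [-0.3212613   0.50907835 -1.60478019] 0.06263649654218949
[([347.9, 197.6], 0.75), ([215.2, 187.1], 0.66), ([355.6, 306.8], 0.63), ([187.9, 290.1], 0.51)]
pot [(array([ 0.569, -0.355]), 0.69), (array([ 0.844, -0.042]), 0.61), (array([0.476, 0.232]), 0.59), (array([ 0.35 , -0.008]), 0.55), (array([0.577, 0.235]), 0.54)]
big_pot [(array([ 0.691, -0.344]), 0.74)]
spoon [(array([ 0.449, -0.365]), 0.62), (array([ 0.571, -0.357]), 0.17)]
tumbler [(array([ 0.431, -0.186]), 0.76)]
```

View pics/m.png

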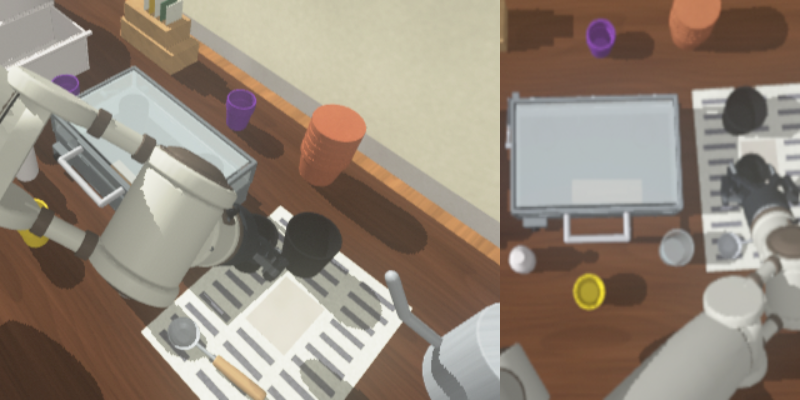

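Emit:
arm_command --rotation '[[0,0,0],[0,0,0],[0,0,0],[0,0,0],[0,0,0],[0,0,0],[0,0,0]]' --slide '[[0,0,-0.025],[0,0,-0.03],[0,0,-0.03],[0,0,-0.02],[0,0,-0.01],[0,0,-0.004],[0,0,0]]' --grip '[0.6,0.6,0.6,0.6,0.6,0.6,0.6]'

```text
t: 7.7
ee_pos: [0.5794, -0.3092, 0.09]
orientation: [0.64, -0.622, 0.329, 0.309]
wrist_force: [1.3, -1.1, -1.6]
grip_width: 0.0622
```

```bash
python3 - <<'E'
from h import *
from rig import env
s=env.observe();print(s['joint_positions'].round(3),s['joint_velocities'].round(3),s['joint_torque'].round(1));print(ori(s['orientation']).as_matrix().round(3).tolist(),s['ee_pos'])
E
```

```text
[-0.895  0.234  1.949  0.803  0.683 -2.994] [-0.006 -0.013 -0.002  0.     0.003 -0.001] [  0.1 -37.2 -28.    1.6  -0.4  -0. ]
[[0.594, -0.804, 0.037], [-0.014, 0.035, 0.999], [-0.805, -0.594, 0.009]] [ 0.57935355 -0.30916004  0.08999396]
```

Emit:
arm_command --rotation '[[0,0,-0.1],[0,0,-0.1],[0,0,-0.1],[0,0,-0.1],[0,0,0]]' --slide '[[-0.006,0,0.004],[-0.006,0,0],[-0.006,0,0],[-0.006,0,0],[0,0,0]]' --grip '[0.6,0.6,0.6,0.6,0.6]'

```text
t: 8.2
ee_pos: [0.5552, -0.3079, 0.0943]
orientation: [0.688, -0.545, 0.445, 0.176]
wrist_force: [0.2, -0.7, -0.8]
grip_width: 0.0621
```

```bash
python3 - <<'E'
from h import *
from rig import env
s=env.observe();print(s['joint_positions'].round(3));print(ori(s['orientation']).as_matrix().round(3).tolist(),s['ee_pos'])
E
```

```text
[-0.807  0.115  2.078  0.589  0.412 -2.419]
[[0.542, -0.727, 0.422], [-0.243, 0.344, 0.907], [-0.804, -0.594, 0.01]] [ 0.55524179 -0.30787708  0.09432259]
```

Emit:
arm_command --rotation '[[-0.027,-0.058,0],[0,0,0],[0,0,0],[0,0,0]]' --slide '[[0,0,0],[0,0,-0.015],[0,0,-0.015],[0,0,0]]' --grip '[0.6,0.6,0.6,0.6]'

```text
t: 8.6
ee_pos: [0.5544, -0.3086, 0.062]
orientation: [0.694, -0.558, 0.428, 0.155]
wrist_force: [-0.4, 0.6, -1.4]
grip_width: 0.0624
```

```bash
python3 - <<'E'
from h import *
from rig import env
s=env.observe();print(s['joint_positions'].round(3));print(ori(s['orientation']).as_matrix().round(3).tolist(),s['ee_pos'])
E
```

```text
[-0.823  0.177  2.124  0.954  0.312 -2.798]
[[0.586, -0.693, 0.421], [-0.263, 0.329, 0.907], [-0.767, -0.642, 0.011]] [ 0.55440233 -0.30858241  0.06195515]
```

Emit:
arm_command --rotation '[[0,0,-0.03],[0,0,-0.03],[0,0,-0.03],[0,0,-0.03],[0,0,0]]' --slide '[[0.003,-0.01,-0.001],[0.003,-0.01,-0.003],[0.003,-0.01,-0.004],[0,0,-0.004],[0,0,0]]' --grip '[0.6,0.6,0.6,0.6,0.6]'

```text
t: 9.1
ee_pos: [0.5647, -0.3393, 0.0522]
orientation: [0.702, -0.532, 0.46, 0.112]
wrist_force: [0.7, -0.3, -0.3]
grip_width: 0.0622
```

```bash
python3 - <<'E'
from h import *
from rig import env
s=env.observe();print(s['joint_positions'].round(3));print(ori(s['orientation']).as_matrix().round(3).tolist(),s['ee_pos'])
E
```

```text
[-0.803  0.251  2.061  0.856  0.221 -2.6  ]
[[0.551, -0.647, 0.526], [-0.333, 0.408, 0.85], [-0.765, -0.644, 0.01]] [ 0.56474257 -0.33928462  0.05223381]
```

Emit:
arm_command --rotation '[[0,0,0],[0,0,0],[0,0,0],[0,0,0]]' --slide '[[0,0,-0.002],[0,0,-0.002],[0,0,-0.001],[0,0,0]]' --grip '[0.6,0.6,0.6,0.6]'

```text
t: 9.5
ee_pos: [0.5639, -0.3388, 0.0462]
orientation: [0.702, -0.532, 0.461, 0.112]
wrist_force: [0.0, 0.0, -0.5]
grip_width: 0.0622
```

Emit:
arm_command --rotation '[[0,0,0],[0,0,0],[0,0,0]]' --slide '[[0,0,-0.002],[0,0,-0.002],[0,0,0]]' --grip '[0.6,0.6,0.6]'

```text
t: 9.8
ee_pos: [0.5661, -0.3404, 0.0459]
orientation: [0.702, -0.533, 0.459, 0.11]
wrist_force: [-5.9, 5.9, 16.3]
grip_width: 0.0626
```

Emit:
arm_command --rotation '[[0,0,0],[0,0,0],[0,0,0],[0,0,0],[0,0,0],[0,0,0],[0,0,0],[0,0,0],[0,0,0]]' --slide '[[0,0,0.002],[0,0,0],[0,0,0],[0,0,0],[-0.0055,0.0033,0.0077],[-0.0165,0.01,0.023],[-0.0165,0.01,0.023],[-0.0165,0.01,0.023],[-0.0165,0.01,0.023]]' --grip '[0.6,-1,-1,-1,-1,-1,-1,-1,-1]'

```text
t: 10.7
ee_pos: [0.4916, -0.2949, 0.1443]
orientation: [0.702, -0.531, 0.461, 0.112]
wrist_force: [0.4, -1.1, 0.2]
grip_width: 0.0855
```

```bash
python3 - <<'E'
from h import *
from rig import env,get_image,nets
import cv2
s=env.observe();print(s['joint_positions'].round(3),s['ee_pos'],s['wrist_force']);print(ori(s['orientation']).as_matrix().round(3).tolist())
d=get_image('wrist')
for x in nets.place_of('wrist','pot')[:3]: print(x['position'],x['p'],wplane(d,s,x['position'],.001))
i=d['image'];a=get_image('top')['image']
for n in['pot','big_pot']:print(n,[(onplane('top',x['position'],0).round(3),round(x['p'],2)) for x in nets.place_of('top',n)[:6]])
cv2.imwrite('pics/m2.png',np.hstack([cv2.resize(i,(480,360)),cv2.resize(a[100:340,340:540],(300,360))])[:,:,::-1])
E
```

```text
[-0.862 -0.181  2.271  0.506  0.427 -2.269] [ 0.4916254  -0.29494022  0.14427923] [ 0.4471292  -1.06127729  0.18682227]
[[0.55, -0.647, 0.528], [-0.333, 0.41, 0.849], [-0.766, -0.643, 0.01]]
[280.9, 151.6] 0.63 [ 0.55395607 -0.33014687  0.001     ]
pot [(array([0.571, 0.232]), 0.86), (array([0.473, 0.231]), 0.77), (array([ 0.553, -0.329]), 0.73), (array([ 0.841, -0.043]), 0.68), (array([ 0.355, -0.008]), 0.66)]
big_pot [(array([ 0.7  , -0.338]), 0.82)]
```

View pics/m2.png

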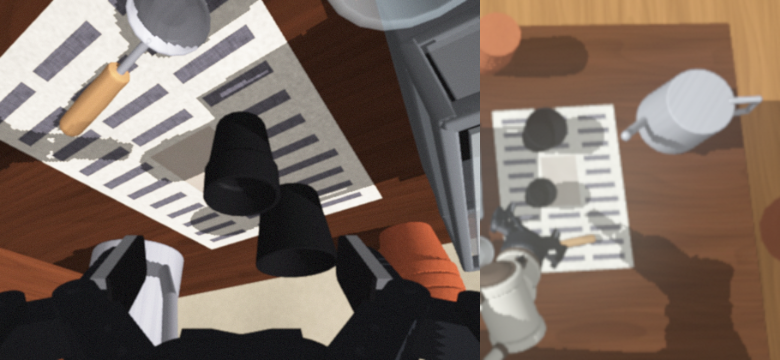

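Pot stands upright on the newspaper at about (0.553,-0.330), clear of the big pot. Next is the handle.

Emit:
arm_command --rotation '[[0.0737,0.1185,0],[0.0737,0.1185,0],[0.0737,0.1185,0],[0.0737,0.1185,0],[0.0737,0.1185,0],[0,0,-0.145],[0,0,-0.145],[0,0,-0.145],[0,0,-0.145],[0,0,-0.145],[0,0,-0.145],[0,0,-0.145],[0,0,0],[0,0,0]]' --slide '[[0,0,0.04],[0,0,0.04],[-0.005,0.02,0],[-0.005,0.024,0],[-0.005,0.028,0],[-0.005,0.028,0],[-0.005,0.028,0],[-0.005,0.028,0],[-0.005,0.028,0],[-0.005,0.028,0],[-0.005,0.026,0],[-0.005,0.026,0],[0,0,0],[0,0,0]]' --grip '[-1,-1,-1,-1,-1,-0.05,-0.05,-0.05,-0.05,-0.05,-0.05,-0.05,-0.05,-0.05]'

```text
t: 12.35
ee_pos: [0.4461, -0.0295, 0.2102]
orientation: [0.713, -0.016, 0.7, -0.015]
wrist_force: [-0.2, 0.3, -0.2]
grip_width: 0.0446
```

```bash
python3 - <<'E'
from h import *
from rig import env,get_image,nets
import cv2
s=env.observe();print(s['joint_positions'].round(3),s['ee_pos'],s['grip_width']);print(ori(s['orientation']).as_matrix().round(3).tolist())
d=get_image('wrist')
for x in nets.place_of('wrist','hood_handle')[:3]: print(x['position'],x['p'],wplane(d,s,x['position'],.105))
cv2.imwrite('pics/w3.png',d['image'][:,:,::-1])
E
```

```text
[-0.312 -0.186  1.981 -0.037  1.316 -0.305] [ 0.44611506 -0.02950289  0.21023635] 0.04463292102574883
[[0.018, -0.002, 1.0], [-0.044, 0.999, 0.003], [-0.999, -0.044, 0.018]]
[272.0, 208.3] 0.65 [ 0.44331892 -0.02844417  0.105     ]
```

View pics/w3.png

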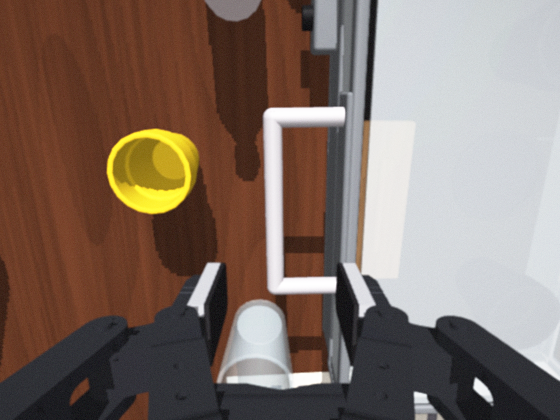

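Emit:
arm_command --rotation '[[0,0,0],[0,0,0],[0,0,0],[0,0,0],[0,0,0],[0,0,0],[0,0,0],[0,0,0],[0,0,0],[0,0,0],[0,0,0]]' --slide '[[-0.003,0,-0.024],[0,0,-0.025],[0,0,-0.025],[0,0,-0.025],[0,0,-0.02],[0,0,-0.004],[0,0,0],[0,0,0],[0,0,0],[0,0,0],[0,0,0]]' --grip '[-0.05,-0.05,-0.05,-0.05,-0.05,-0.05,1,1,1,1,1]' --newtons 30

```text
t: 13.55
ee_pos: [0.4434, -0.0304, 0.0898]
orientation: [0.714, -0.016, 0.699, -0.017]
wrist_force: [-5.1, -2.4, 6.6]
grip_width: 0.0111
```

```bash
python3 -c "
import numpy as np
t=np.linspace(0,1.2,19)+.19;r=.2648
P=np.c_[-r*np.cos(t),r*np.sin(t)];print(np.diff(P,axis=0).round(4).tolist())"
```

```text
[[0.0039, 0.0172], [0.005, 0.0169], [0.0062, 0.0165], [0.0073, 0.0161], [0.0083, 0.0156], [0.0093, 0.015], [0.0103, 0.0143], [0.0112, 0.0136], [0.0121, 0.0128], [0.0129, 0.012], [0.0137, 0.0111], [0.0144, 0.0102], [0.0151, 0.0092], [0.0156, 0.0082], [0.0162, 0.0071], [0.0166, 0.006], [0.017, 0.0049], [0.0172, 0.0038]]
```

Emit:
arm_command --rotation '[[0,0,0],[0,0,0],[0,0,0],[0,0,0],[0,0,0],[0,0,0],[0,0,0],[0,0,0],[0,0,0]]' --slide '[[0.004,0,0.017],[0.005,0,0.017],[0.006,0,0.0165],[0.0073,0,0.016],[0.0083,0,0.0156],[0.0093,0,0.015],[0.0103,0,0.0143],[0.0112,0,0.0136],[0,0,0]]' --grip '[1,1,1,1,1,1,1,1,1]'

```text
t: 14.45
ee_pos: [0.5036, -0.0296, 0.2163]
orientation: [0.713, -0.016, 0.701, -0.016]
wrist_force: [-14.8, 0.5, 10.2]
grip_width: 0.011
```

Emit:
arm_command --rotation '[[0,0,0],[0,0,0],[0,0,0],[0,0,0],[0,0,0],[0,0,0],[0,0,0],[0,0,0],[0,0,0],[0,0,0],[0,0,0]]' --slide '[[0.012,0,0.0128],[0.0129,0,0.012],[0.0137,0.001,0.0111],[0.0144,0,0.0102],[0.015,0,0.0092],[0.0156,0,0.0082],[0.0162,0.001,0.0071],[0.0166,0,0.006],[0.017,0,0.0049],[0.0172,0,0.0038],[0,0,0]]' --grip '[1,1,1,1,1,1,1,1,1,1,1]'

```text
t: 15.55
ee_pos: [0.6572, -0.0275, 0.3007]
orientation: [0.716, -0.015, 0.698, -0.016]
wrist_force: [0.4, 0.0, 6.4]
grip_width: 0.011
```

Emit:
arm_command --rotation '[[0,0,0],[0,0,0],[0,0,0],[0,0,0],[0,0,0],[0,0,0],[0,0,0],[0,0,0],[0,0,0],[0,0,0],[0,0,0],[0,0,0],[0,0,0]]' --slide '[[0,0,0],[0,0,0],[0,0,0],[0,0,0.015],[0,0,0.025],[0,0,0.03],[-0.02,0,0.02],[-0.03,-0.02,0],[-0.03,-0.025,0],[-0.03,-0.025,0],[-0.03,-0.025,0],[-0.02,-0.025,0],[0,0,0]]' --grip '[-0.1,-0.1,-0.1,-0.1,-0.1,-0.1,-0.1,-0.5,-1,-1,-1,-1,-1]'

```text
t: 16.85
ee_pos: [0.493, -0.1501, 0.3904]
orientation: [0.714, -0.014, 0.699, -0.019]
wrist_force: [-0.2, 1.1, -0.9]
grip_width: 0.0856
```

```bash
python3 - <<'E'
from h import *
from rig import env,get_image,nets
import cv2
s=env.observe();print(s['joint_positions'].round(3),s['ee_pos'],s['grip_width'])
d=get_image('wrist');w=d['image']
for n in['saucer','pot','tamper']:
  for x in nets.place_of('wrist',n)[:4]: print(n,x['position'],x['p'],wplane(d,s,x['position'],.012))
a=get_image('side')['image'];b=get_image('top')['image']
for c in 'side','top':
 for n in['saucer','pot']:
  for x in nets.place_of(c,n)[:6]: print(c,n,x['position'],x['p'],onplane(c,x['position'],.012).round(3))
cv2.imwrite('pics/m4.png',np.vstack([np.hstack([w,w[:,:240]])[:0] if 0 else np.hstack([cv2.resize(a[60:360,100:500],(400,300)),cv2.resize(w,(400,300))]),np.hstack([cv2.resize(b[90:315,150:450],(400,300)),np.zeros((300,400,3),np.uint8)])])[:,:,::-1])
E
```

```text
[-0.512 -0.079  1.533 -0.031  1.646 -0.509] [ 0.49298519 -0.15011655  0.39040931] 0.08558798073719119
saucer [397.8, 50.0] 0.8 [ 0.65356418 -0.0230432   0.012     ]
pot [165.1, 39.0] 0.94 [ 0.35794706 -0.00902083  0.012     ]
pot [316.8, 263.2] 0.78 [ 0.5563804  -0.32228895  0.012     ]
pot [247.5, 283.7] 0.61 [ 0.44928325 -0.35544654  0.012     ]
tamper [312.9, 72.6] 0.75 [ 0.54489593 -0.04954378  0.012     ]
side saucer [267.6, 203.2] 0.65 [0.649 0.075]
side saucer [293.9, 229.0] 0.61 [ 0.645 -0.037]
side pot [354.2, 340.6] 0.79 [ 0.547 -0.334]
side pot [214.6, 183.6] 0.65 [0.579 0.227]
side pot [181.8, 205.6] 0.65 [0.465 0.211]
side pot [188.6, 286.8] 0.61 [ 0.35  -0.014]
top saucer [282.0, 206.2] 0.78 [ 0.636 -0.025]
top saucer [334.9, 269.7] 0.7 [ 0.427 -0.192]
top pot [288.7, 147.5] 0.84 [ 0.839 -0.05 ]
top pot [204.4, 225.3] 0.73 [0.575 0.229]
top pot [202.2, 253.7] 0.72 [0.482 0.234]
top pot [394.1, 225.5] 0.64 [ 0.568 -0.389]
top pot [374.8, 228.6] 0.43 [ 0.558 -0.326]
```

View pics/m4.png

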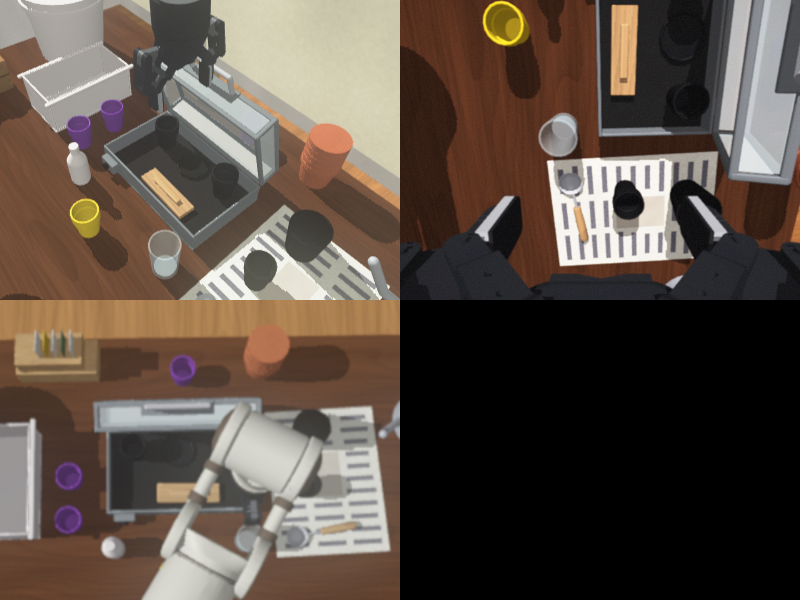

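Hood is open. The saucer is in the middle place at about (0.647,-0.029), with neighbours on both sides, and the tamper is in front. Next I regrasp the pot, tilted 35°.

Emit:
arm_command --rotation '[[0.044,0.018,0],[0,0,0.145],[0,0,0.145],[0,0,0.145],[0,0,0.145],[0,0,0.145],[0,0,0.145],[0,0,0.145],[-0.064,-0.104,0],[-0.064,-0.104,0],[-0.064,-0.104,0],[-0.064,-0.104,0],[-0.064,-0.104,0],[0,0,0]]' --slide '[[0.003,-0.022,-0.01],[0.003,-0.022,-0.01],[0.003,-0.022,-0.01],[0.003,-0.022,-0.01],[0.003,-0.022,-0.01],[0.003,-0.022,-0.01],[0.003,-0.022,-0.01],[0,0,-0.02],[0,0,-0.02],[0,0,-0.02],[0,0,-0.02],[0,0,-0.02],[0,0,-0.02],[0,0,0]]' --grip '[-1,-1,-1,-1,-1,-1,-1,-1,-1,-1,-1,-1,-1,-1]'

```text
t: 18.75
ee_pos: [0.5095, -0.2947, 0.1867]
orientation: [0.695, -0.506, 0.488, 0.15]
wrist_force: [-0.4, 1.2, -3.5]
grip_width: 0.0853
```

```bash
cat > st.py <<'E'
from h import *
from rig import env,get_image,nets
s=env.observe();R=ori(s['orientation']).as_matrix();print(s['t'],s['joint_positions'].round(3),s['ee_pos'].round(4),'a',R[:,0].round(3),'jaw',R[:,2].round(3),s['grip_width'])
E
python3 - <<'E'
from st import *
d=get_image('wrist')
for x in nets.place_of('wrist','pot')[:3]: print(x['position'],x['p'],wplane(d,s,x['position'],.001).round(4))
E
```

```text
18.75 [-0.809 -0.164  2.118  0.256  0.629 -1.987] [ 0.5095 -0.2947  0.1867] a [ 0.479 -0.286 -0.83 ] jaw [0.527 0.85  0.011] 0.08533705056429684
```

Emit:
arm_command --rotation '[[0,0,0],[0,0,0],[0,0,0],[0,0,0],[0,0,0],[0,0,0],[0,0,0],[0,0,0],[0,0,0]]' --slide '[[0.003,-0.005,-0.02],[0.003,-0.005,-0.02],[0.0025,-0.004,-0.02],[0,0,0],[0.0096,-0.0057,-0.0166],[0.0096,-0.0057,-0.0166],[0.0096,-0.0057,-0.0166],[0.0096,-0.0057,-0.0166],[0.0096,-0.0057,-0.0166]]' --grip '[-1,-1,-1,-1,-1,-1,-1,-1,-1]'

```text
t: 19.75
ee_pos: [0.5766, -0.3473, 0.06]
orientation: [0.695, -0.514, 0.483, 0.14]
wrist_force: [0.4, -0.5, -0.2]
grip_width: 0.0852
```

```bash
python3 st.py
```

```text
19.75 [-0.784  0.275  1.967  0.44   0.324 -2.177] [ 0.5766 -0.3473  0.06  ] a [ 0.494 -0.302 -0.815] jaw [0.526 0.85  0.005] 0.08520573342609214
```

Emit:
arm_command --rotation '[[0,0,0],[0,0,0],[0,0,0],[0,0,0],[0,0,0],[0,0,0],[0,0,0],[0,0,0]]' --slide '[[-0.005,0.005,-0.006],[-0.005,0.005,-0.006],[0,0,-0.004],[0,0,0],[0,0,0],[0,0,0],[0,0,0],[0,0,0]]' --grip '[-1,-1,-1,-1,0.6,0.6,0.6,0.6]' --newtons 25

```text
t: 20.55
ee_pos: [0.5633, -0.3351, 0.0412]
orientation: [0.695, -0.513, 0.484, 0.141]
wrist_force: [-0.8, 0.7, 5.2]
grip_width: 0.0624
```

```bash
python3 st.py
```

```text
20.55 [-0.785  0.277  2.014  0.503  0.284 -2.243] [ 0.5633 -0.3351  0.0412] a [ 0.491 -0.3   -0.817] jaw [0.527 0.85  0.005] 0.06239133386788218
```

Emit:
arm_command --rotation '[[0,0,0],[0,0,0],[0,0,0],[0,0,0],[0,0,0],[0,0,0],[0,0,0.05],[0,0,0.05],[0,0,0.05],[0,0,0.05],[0,0,0.05],[0,0,0.05],[0,0,0.05],[0,0,0.05],[0,0,0.05],[0,0,0.05],[0,0,0],[0,0,0],[0,0,0]]' --slide '[[0,0,0.01],[0,0,0.02],[0,0,0.025],[0,0,0.025],[0,0,0.025],[0,0,0.02],[0.0015,0.025,0],[0.0015,0.025,0],[0.0015,0.025,0],[0.0015,0.025,0],[0.0015,0.025,0],[0.0015,0.025,0],[0.0015,0.025,0],[0.0015,0.025,0],[0.0015,0.025,0],[0.0015,0.025,0],[0.0015,0.025,0],[0,0.025,0],[0,0,0]]' --grip '[0.6,0.6,0.6,0.6,0.6,0.6,0.6,0.6,0.6,0.6,0.6,0.6,0.6,0.6,0.6,0.6,0.6,0.6,0.6]'

```text
t: 22.45
ee_pos: [0.5779, -0.0315, 0.1635]
orientation: [0.637, -0.616, 0.342, 0.312]
wrist_force: [-0.7, 0.3, -1.1]
grip_width: 0.062
```

```bash
python3 - <<'E'
from st import *
d=get_image('wrist')
for n in['saucer','pot']:
  for x in nets.place_of('wrist',n)[:4]: print(n,x['position'],x['p'],wplane(d,s,x['position'],.012).round(3))
b=get_image('side')
for n in['saucer','pot']:
  for x in nets.place_of('side',n)[:6]: print(n,x['position'],x['p'],onplane('side',x['position'],.012).round(3))
import cv2;cv2.imwrite('pics/m5.png',np.hstack([cv2.resize(b['image'][60:360,100:500],(400,300)),cv2.resize(d['image'],(400,300))])[:,:,::-1])
E
```

```text
22.45 [-0.361 -0.165  2.176  0.337  0.572 -2.11 ] [ 0.5779 -0.0315  0.1635] a [ 0.571 -0.024 -0.82 ] jaw [0.051 0.999 0.006] 0.06204092238292674
saucer [290.7, 160.7] 0.86 [ 0.65  -0.025  0.012]
saucer [420.9, 150.7] 0.6 [0.645 0.079 0.012]
pot [281.0, 191.9] 0.85 [ 0.687 -0.035  0.012]
saucer [292.0, 228.2] 0.56 [ 0.643 -0.032]
pot [179.1, 203.8] 0.93 [0.462 0.221]
pot [188.2, 286.8] 0.64 [ 0.35  -0.014]
pot [271.0, 214.7] 0.58 [0.63  0.037]
pot [214.5, 185.1] 0.51 [0.576 0.222]
```

View pics/m5.png

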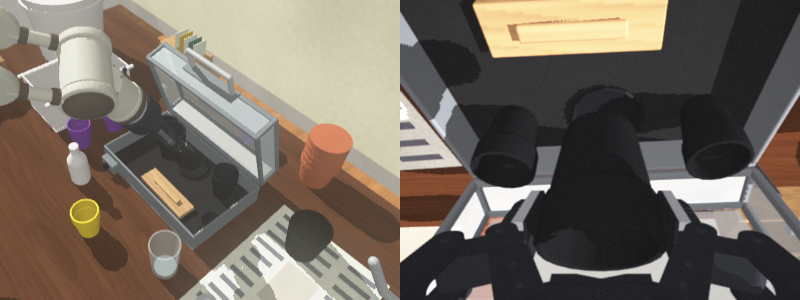

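Emit:
arm_command --rotation '[[0,0,0],[0,0,0],[0,0,0],[0,0,0],[0,0,0],[0,0,0],[0,0,0],[0,0,0],[0,0,0],[0,0,0]]' --slide '[[0.003,0,-0.012],[0.004,0.001,-0.015],[0.006,0.001,-0.015],[0.012,0,-0.013],[0.014,0,-0.008],[0.014,0,-0.006],[0.014,0,-0.006],[0.012,0,-0.006],[0.005,0,-0.004],[0,0,0]]' --grip '[0.6,0.6,0.6,0.6,0.6,0.6,0.6,0.6,0.6,0.6]'

```text
t: 23.75
ee_pos: [0.663, -0.0328, 0.0791]
orientation: [0.638, -0.616, 0.343, 0.31]
wrist_force: [-0.3, 0.7, -1.3]
grip_width: 0.0623
```

```bash
python3 - <<'E'
from st import *
d=get_image('wrist')
for n in['saucer','pot']:
  for x in nets.place_of('wrist',n)[:4]: print(n,x['position'],x['p'],wplane(d,s,x['position'],.012).round(3),wplane(d,s,x['position'],s['ee_pos'][2]-.040).round(3))
E
```

```text
23.75 [-0.298  0.218  1.985  0.403  0.37  -2.146] [ 0.663  -0.0328  0.0791] a [ 0.572 -0.027 -0.82 ] jaw [0.056 0.998 0.006] 0.06226605884956528
saucer [292.8, 145.1] 0.58 [ 0.648 -0.024  0.012] [ 0.625 -0.024  0.039]
pot [279.0, 192.8] 0.7 [ 0.682 -0.033  0.012] [ 0.653 -0.032  0.039]
```

Emit:
arm_command --rotation '[[0,0,0],[0,0,0],[0,0,0],[0,0,0],[0,0,0]]' --slide '[[-0.001,0.002,-0.006],[-0.001,0.002,-0.006],[0,0,-0.006],[0,0,-0.003],[0,0,0]]' --grip '[0.6,0.6,0.6,0.6,0.6]'

```text
t: 24.4
ee_pos: [0.6604, -0.0281, 0.0578]
orientation: [0.638, -0.616, 0.343, 0.31]
wrist_force: [-0.4, 0.5, -0.1]
grip_width: 0.0621
```

Foot is about 2–3 mm above the saucer; lowering to contact.

Emit:
arm_command --rotation '[[0,0,0],[0,0,0],[0,0,0]]' --slide '[[0,0,-0.002],[0,0,-0.0015],[0,0,0]]' --grip '[0.6,0.6,0.6]'

```text
t: 24.7
ee_pos: [0.6618, -0.0285, 0.0563]
orientation: [0.638, -0.617, 0.342, 0.309]
wrist_force: [0.2, -0.4, 1.3]
grip_width: 0.0625
```

Emit:
arm_command --rotation '[[0,0,0],[0,0,0],[0,0,0]]' --slide '[[0,0,-0.0015],[0,0,-0.0015],[0,0,0]]' --grip '[0.6,0.6,0.6]'

```text
t: 25.0
ee_pos: [0.664, -0.0289, 0.0564]
orientation: [0.639, -0.618, 0.341, 0.307]
wrist_force: [-8.0, 2.5, 17.1]
grip_width: 0.0624
```

Emit:
arm_command --rotation '[[0,0,0],[0,0,0],[0,0,0],[0,0,0],[0,0,0],[0,0,0],[0,0,0],[0,0,0],[0,0,0],[0,0,0],[0,0,0],[0,0,0]]' --slide '[[-0.001,0,0.0015],[0,0,0],[0,0,0],[0,0,0],[0,0,0],[-0.006,0,0.008],[-0.012,0,0.017],[-0.015,0,0.02],[-0.017,0,0.023],[-0.017,0,0.023],[-0.017,0,0.023],[0,0,0]]' --grip '[0.6,-0.9,-0.9,-0.9,-0.9,-0.9,-0.9,-0.9,-0.9,-0.9,-0.9,-0.9]'

```text
t: 26.2
ee_pos: [0.5768, -0.0289, 0.1716]
orientation: [0.638, -0.618, 0.341, 0.307]
wrist_force: [0.3, -0.5, 0.4]
grip_width: 0.0811
```

```bash
python3 - <<'E'
from st import *
import cv2
print(s['wrist_force'])
d=get_image('wrist')
for n,z in[('saucer',.012),('pot',.015)]:
  for x in nets.place_of('wrist',n)[:4]: print(n,x['position'],x['p'],wplane(d,s,x['position'],z).round(3))
b=get_image('side')['image']
for n,z in[('saucer',.012),('pot',.015)]:
  for x in nets.place_of('side',n)[:6]: print(n,x['position'],x['p'],onplane('side',x['position'],z).round(3))
cv2.imwrite('pics/m6.png',np.hstack([cv2.resize(b[100:280,180:420],(400,300)),cv2.resize(d['image'],(400,300))])[:,:,::-1])
E
```

```text
26.2 [-0.354 -0.186  2.18   0.322  0.577 -2.088] [ 0.5768 -0.0289  0.1716] a [ 0.578 -0.029 -0.815] jaw [0.055 0.998 0.003] 0.08110820010224207
[ 0.29337283 -0.5132704   0.37100542]
pot [286.2, 159.4] 0.64 [ 0.653 -0.027  0.015]
saucer [293.0, 228.6] 0.56 [ 0.644 -0.034]
pot [294.2, 226.8] 0.89 [ 0.648 -0.033]
pot [191.4, 289.6] 0.82 [ 0.351 -0.026]
pot [183.0, 204.1] 0.8 [0.469 0.211]
pot [215.1, 186.1] 0.47 [0.573 0.215]
```

View pics/m6.png

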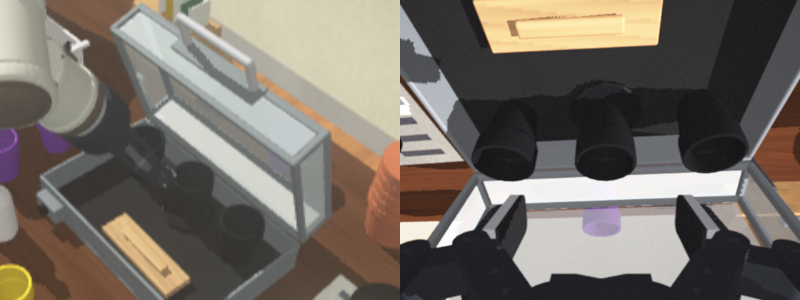

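```bash
python3 - <<'E'
from st import *
import cv2
d=get_image('wrist');im=d['image'][:,:,::-1].copy()
im=np.clip(im.astype(float)*2.5,0,255).astype(np.uint8)
T=np.eye(4);T[:3,:3]=R;T[:3,3]=s['ee_pos'];M=np.linalg.inv(T@d['T_tool_cam'])
k=5;crop=np.ascontiguousarray(cv2.resize(im[95:215,215:355],None,fx=k,fy=k,interpolation=cv2.INTER_CUBIC))
def circ(c,r,z,col):
    t=np.linspace(0,2*np.pi,60);X=np.c_[c[0]+r*np.cos(t),c[1]+r*np.sin(t),0*t+z,0*t+1]@M.T
    p=np.c_[d['fx']*X[:,0]/X[:,2]+d['cx']-215,d['fy']*X[:,1]/X[:,2]+d['cy']-95]*k
    cv2.polylines(crop,[p.astype(int)],True,col,1)
circ((.647,-.029),.043,.020,(0,255,0))
circ((.650,-.030),.023,.015,(0,0,255));circ((.650,-.030),.031,.090,(0,0,255))
cv2.imwrite('pics/z.png',crop)
E
```

```text
26.5 [-0.353 -0.177  2.18   0.323  0.576 -2.088] [ 0.5756 -0.0281  0.1662] a [ 0.571 -0.026 -0.82 ] jaw [0.055 0.998 0.006] 0.08132056343924468
```

View pics/z.png

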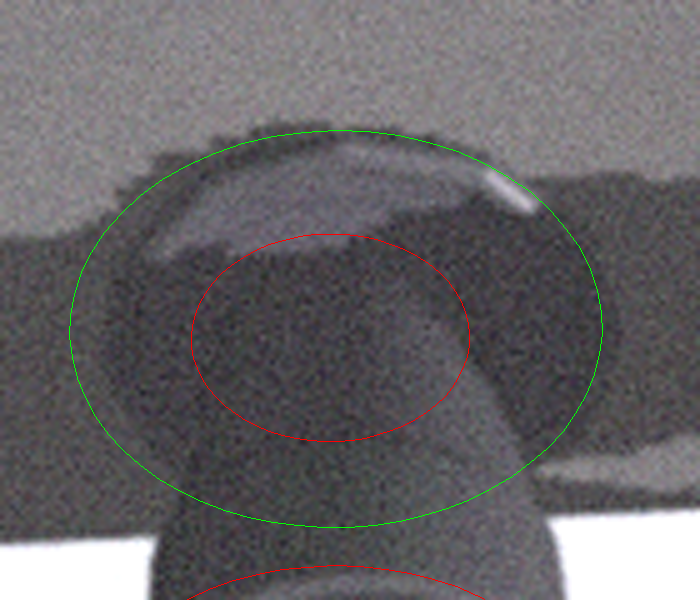

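The overlay agrees with the picture: the pot's foot lies within the saucer, a few mm from centre. The gripper is clear, so I'm handing in.

```bash
python3 -c "
from rig import hand_in;print(hand_in())"
```

```text
the job is handed in; nothing more can be done
None
```

The job is handed in at about 26.5 s of the 72 s, with the pot on the saucer and the hood open; the hand-in gave no verdict.

- **What I did:** I took the pot off the hood and stood it on a free spot of the newspaper. I then swung the hood up by its handle to about 1.2 rad and let go. Finally I picked the pot up again with the gripper tilted and stood it on the middle back-row saucer.
- **Last checks:** The pot was upright at about (0.650, -0.030), and the saucer at about (0.647, -0.029), so roughly 3 mm off centre. The pot touched down at the expected height. The hood was open in the last pictures, though I did not measure its angle. The gripper was clear with almost no force on it, and the neighbours and tamping board looked unmoved.
- **What went wrong on the way:** While first setting the pot down, the last arm joint reached its range limit. The pot leaned about 4° until I turned the tool and corrected it. The last wrist picture did not give a saucer position, so I checked that view by overlaying the expected outlines, which matched.

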